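# Present the steel ball to the dial gauge

### The job

One of the two blue hand trays carries a bright steel ball, the other a black ceramic one: lift the tray with the steel ball by its red grip and carry it, near level all the way so that the ball stays in its pocket, to the dial gauge, until the ball is right under the stylus with a gap of about 2 cm between them. Finish there, still holding the tray in the gripper, level and still, and do not put it down or let go. Touch neither the gauge nor its round table, and leave the other tray with its ball and everything else on the bench where they are.

Things in the scene. Friction and masses are not known exactly. Their poses are not given: they have to be found in the camera images.
- tray_a: blue hand tray flat on the bench, 6 mm thick, 0.25 to 0.45 kg; both trays look the same. Origin: underside, below the red grip block; x points along the tray to its ball pocket, z up. Along x: plate 56 mm wide from -60 to +30 mm, neck 30 mm wide, 52 mm round disc centred at +125. Balance point, with a ball, 15 to 35 mm ahead of the block
- tray_b: blue hand tray flat on the bench, 6 mm thick, 0.25 to 0.45 kg; both trays look the same. Origin: underside, below the red grip block; x points along the tray to its ball pocket, z up. Along x: plate 56 mm wide from -60 to +30 mm, neck 30 mm wide, 52 mm round disc centred at +125. Balance point, with a ball, 15 to 35 mm ahead of the block
- tray_a_grip (a point): place to grip tray_a: middle of its upright red block (40 mm along the tray's x, 14 mm across, top 52 mm above the tray's underside). This point is 36 mm above the underside; axes as the tray's. The load hangs forward: take the block at its middle with a firm grip, 60 N or so
- tray_a_pocket (a point): centre of a ball resting mid-pocket in tray_a: 125 mm along the tray's x from the grip, 18.5 mm above the underside; axes as the tray's. Pocket: flat floor 6 mm above the underside, in an aluminium rim 3 mm high, 28 mm inside, 35 mm outside diameter. The loose ball rolls about 6 mm each way; it climbs out if the tray tips some 35 degrees or is jerked
- tray_b_grip (a point): place to grip tray_b: middle of its upright red block (40 mm along the tray's x, 14 mm across, top 52 mm above the tray's underside). This point is 36 mm above the underside; axes as the tray's. The load hangs forward: take the block at its middle with a firm grip, 60 N or so
- tray_b_pocket (a point): centre of a ball resting mid-pocket in tray_b: 125 mm along the tray's x from the grip, 18.5 mm above the underside; axes as the tray's. Pocket: flat floor 6 mm above the underside, in an aluminium rim 3 mm high, 28 mm inside, 35 mm outside diameter. The loose ball rolls about 6 mm each way; it climbs out if the tray tips some 35 degrees or is jerked
- steel_ball_center (a point): centre of the bright steel ball, 25 mm diameter, 64 g, lying loose in the pocket of one of the trays (either one)
- black_ball_center (a point): centre of the black ceramic ball, 25 mm diameter, 26 g, lying loose in the pocket of the other tray
- gauge: dial gauge on a post over a round grey iron table, one fixed piece. Origin: middle of the table's underside, on the bench; x points from the stylus to the post, z up. Table 230 mm wide, 25 mm high. Black foot 50 x 60 mm, 75 mm high, centred at x = +70 mm; post on it up to 315 mm. The side away from the post (-x) is open and faces the robot to within about 25 degrees
- stylus_tip (a point): lowest point of the gauge's downward stylus (5 mm thick, red), at gauge x = -30 mm, y = 0, 200 mm above the bench; axes as the gauge's. Straight above it a dial, 52 mm diameter and 20 mm thick, its face to y, spans heights 236 to 288 mm, on an arm at 265 mm that runs to the post
- oil_can: green and yellow can, 64 mm diameter, 130 mm high, origin under its middle; bystander
- screw_cup: open steel cup, 72 mm diameter, 50 mm high; bystander
- bearing_ring: steel bearing ring, 62 mm diameter, 16 mm high; bystander
- chip_brush: brush lying on the bench; bystander
- v_block: dark steel V-block, 60 x 50 x 40 mm; bystander
Not all that is in view belongs to the job. Leave any purple or yellow look-alike of the tray_b alone.

How it is judged:
By the outcome, as a careful person would: the job done as asked, in the order asked, and still so for the second after the job is handed in, while the arm keeps its last pose, push and grip.
It also fails if it takes over 45 s, if anything falls off the work surface, if the arm or the gripper's body presses on something with over 40 N, if the wrist force passes 120 N, or if a joint passes its speed limit or range.

### The arm

A 6-joint arm with a two-finger parallel gripper is mounted at the origin on the work surface. World frame = base frame: x ahead of the robot, y to its left, z up, the work surface at z = 0. Lengths are in m, angles in rad, forces in N, time in s.
With the tool pointing down it reaches from about 0.35 to 0.775 m from the base axis. Payload 7.3 kg.
Tool frame: the origin (TCP) lies at the very end of the fingers, on their centre line; the grasp point (between the pads) lies 19 mm behind it; z points along the fingers, y is the line along which they close (so a half turn about z gives the same grasp; the last joint's range is limited). The gripper opens to 92 mm and grips with 3 to 60 N. Pads are 19 mm wide; open, the fingers measure 130 mm over their backs; the gripper's body (75 mm by 190 mm) begins 47 mm behind the grasp point.
Start: joints at [-1.372, 0.342, 1.524, -0, 1.275, -0.146], TCP at [0.177, -0.494, 0.227] pointing down, gripper open.
Joint ranges: [-2.53, 2.53], [-0.77, 2.02], [0.04, 2.7], [-1, 4.14], [0.28, 2.66], [-3.11, 3.11]. Speed limits (rad/s): [2.57, 2.57, 3.14, 3.14, 3.14, 3.14].

### API

Orientations are given as [roll, pitch, yaw] about the fixed x, y, z axes, in that order (R = Rz(yaw) Ry(pitch) Rx(roll)).
In Python, from cell import robot gives the robot as it stands.
- The arm moves only by the tool apply_moves, never from a script. Its argument "rows" is a list of rows, each an object with "xyz": the shift along the tool's x, y, z in mm, a list of three; "turn": the turn about the tool's z in rad. A call has 1 to 10 rows; each row shifts and turns the commanded pose from where the row before left it, along the tool's axes as they then stand; what a row does not reach is not made up. A row lasts 1/8 s, in which the tool goes at most 62.5 mm and 10.7 degrees, less where a joint would pass 70% of its speed; a pose out of reach is approached as far as the arm can. A call with a gripper value outside its range is refused whole. "gripper" is the opening, from 0 (shut) to 1 (fully open), set as the call begins (left out, the last holds). The fingers move at their own pace and stop on an object; "newtons" is the grip in N (left out, the last holds). Time passes only in rows, so rows that do not move let the fingers close. It gives the time, the measured TCP pose, the force and the opening at its end, in the units of the state.
- robot.observe(): the state, without advancing time (a new reading comes with each control period).
- robot.read_camera(name): name is "scene" or "top" or "wrist"; returns a dict with "frame" (384x512x3 uint8, blue, green, red), "mtx" (3x3 intrinsics, pixels), "distortion" ([k1, k2, p1, p2, k3] as OpenCV has them; the pictures are not rectified), "R" (3x3) and "t" (3): a world point X has camera coordinates R X + t; the wrist camera has in their place "T_tool_cam" (4x4, takes a point from camera to tool coordinates, whose origin is the TCP and whose axes are the flange's). Camera axes: x right, y down, z forward; pixel columns grow to the right and rows downward; lengths in m; the calibration is good to about 2 mm. A picture is of the moment at which its call begins: read the wrist's pose just before it. There is no depth.
- robot.hand_in(): hands the job in, once; it reports no verdict.
The state is a dict: "time": time; "qpos": joint angles; "qvel": joint speeds; "joint_efforts": joint torques, N m; "tool_pos": TCP position; "tool_rot": TCP orientation; "contact_force": force on the tool from outside, world axes, zero at the start; "torque": the same for the moment, N m; "opening": finger opening in m.
Only numpy, scipy, OpenCV 4.12 (cv2) and the standard library are available. Lean on these libraries where they do the work, as an engineer would, in place of code of your own. Each camera call takes 0.05 s, during which the arm holds its last target. There are 200 camera calls.

## Working session

There is one attempt and no reset: what is moved stays moved. The work goes in short steps, Python scripts to look and compute and a tool call to move; the robot and the scene stay as the last step left them, time stands still between calls to the robot, and variables do not carry over. Pictures are saved under pics/ and viewed, on a budget of 10 in all, crops included, one or two more only if the job needs it, and the job is handed in when it is done.

Besides the shell and the picture viewer there is one more tool, called after ">>>" in YAML: its name, and indented under it one key for each argument. apply_moves: Moves the arm, as the interface text tells. Its arguments: {"type":"object","properties":{"rows":{"type":"array"},"gripper":{"type":"number"},"newtons":{"type":"number"}},"required":["rows"]}

```bash
ls; mkdir -p pics; python3 - <<'E'
from cell import robot
import cv2,pickle,numpy as np
s=robot.observe();print(s)
d={}
for n in("scene","top"):
    d[n]=robot.read_camera(n);c=d[n];cv2.imwrite(f"pics/{n}0.png",c["frame"]);print(n,c["mtx"],c["distortion"],-c["R"].T@c["t"])
pickle.dump(d,open("d0.pkl","wb"))
E
```

```text
pics
{'time': 0.0, 'qpos': array([-1.37200782e+00,  3.42691190e-01,  1.52502659e+00,  2.06033186e-05,
        1.27540394e+00, -1.45988619e-01]), 'qvel': array([-0.00030611,  0.00172827,  0.00064473, -0.00021272,  0.00052683,
        0.00082898]), 'joint_efforts': array([-1.15851719e-03, -4.31250107e+01, -2.44215757e+01,  7.17088510e-02,
        5.59768989e-02, -1.21648263e-04]), 'tool_pos': array([ 0.17739325, -0.49368336,  0.22605799]), 'tool_rot': array([-3.14008271e+00, -2.41927454e-04,  3.44770927e-01]), 'contact_force': array([-0.51481814,  0.5468876 ,  0.51575581]), 'torque': array([-0.0249467 , -0.06406542, -0.05257248]), 'opening': 0.09187047594249827}
scene [[452.64463594   0.         256.78949478]
 [  0.         452.64463594 190.64982527]
 [  0.           0.           1.        ]] [0.05963798 0.         0.         0.         0.        ] [1.04366428 0.94585082 1.04588719]
top [[347.39260269   0.         256.33635833]
 [  0.         347.39260269 200.9370019 ]
 [  0.           0.           1.        ]] [0.02712239 0.         0.         0.         0.        ] [ 0.32095861 -0.1159853   1.32369785]
```

View pics/scene0.png

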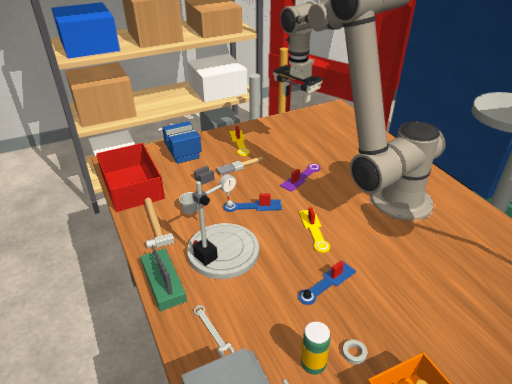

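View pics/top0.png

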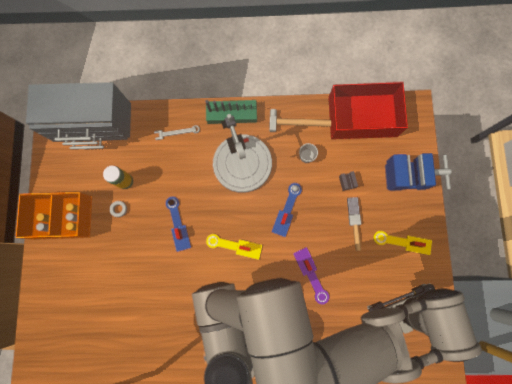

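The scene view shows the bright ball in the blue tray at top px (287,210), and the black ball in the tray at (178,222). The gauge table sits at top px (242,163). The can, ring, cup and decoys are all clear of these. Next I'll measure.

```bash
cat > h.py <<'E'
import numpy as np,cv2
def ray(c,uv):
    p=cv2.undistortPoints(np.array([[uv]],float),c["mtx"],c["distortion"])[0,0]
    d=c["R"].T@np.array([p[0],p[1],1]);return -c["R"].T@c["t"],d/np.linalg.norm(d)
def onz(c,uv,z):
    o,d=ray(c,uv);return o+d*(z-o[2])/d[2]
def proj(c,X):
    return cv2.projectPoints(np.array(X,float).reshape(-1,3),cv2.Rodrigues(c["R"])[0],c["t"],c["mtx"],c["distortion"])[0][:,0]
def two(c1,u1,c2,u2):
    o1,d1=ray(c1,u1);o2,d2=ray(c2,u2)
    s=np.linalg.lstsq(np.c_[d1,-d2],o2-o1,rcond=None)[0];a=o1+s[0]*d1;b=o2+s[1]*d2
    return (a+b)/2,np.linalg.norm(a-b)
def wristcam(c,s):
    from scipy.spatial.transform import Rotation as Ro
    T=np.eye(4);T[:3,:3]=Ro.from_euler("xyz",s["tool_rot"]).as_matrix();T[:3,3]=s["tool_pos"]
    M=np.linalg.inv(T@c["T_tool_cam"]);return dict(c,R=M[:3,:3],t=M[:3,3])
E
python3 - <<'E'
from h import *
import pickle
d=pickle.load(open("d0.pkl","rb"));T=d["top"];S=d["scene"]
f=T["frame"];hsv=cv2.cvtColor(f,cv2.COLOR_BGR2HSV)
for nm,(x0,y0,x1,y1) in dict(L=(155,185,200,260),R=(262,175,312,245)).items():
    m=cv2.inRange(hsv,(100,120,60),(125,255,255));r=cv2.inRange(hsv,(0,150,80),(5,255,255))|cv2.inRange(hsv,(172,150,80),(180,255,255))
    for k,mm,z in(("blue",m,.006),("red",r,.045)):
        sub=np.zeros_like(mm);sub[y0:y1,x0:x1]=mm[y0:y1,x0:x1]
        ys,xs=np.nonzero(sub);P=np.array([onz(T,(x,y),z) for x,y in zip(xs,ys)]);ctr=P.mean(0)
        w,v=np.linalg.eigh(np.cov(P[:,:2].T));print(nm,k,len(xs),(xs.mean(),ys.mean()),ctr[:2],"axis",v[:,1],np.degrees(np.arctan2(v[1,1],v[0,1])))
print("ballR",onz(T,(294,188),.0185),"ballL",onz(T,(172,202),.0185))
# table
g=((hsv[...,1]<40)&(hsv[...,2]>90)).astype(np.uint8)*255
g[:, :205]=0;g[:,280:]=0;g[:125]=0;g[200:]=0
c=max(cv2.findContours(g,cv2.RETR_EXTERNAL,cv2.CHAIN_APPROX_NONE)[0],key=cv2.contourArea)
e=cv2.fitEllipse(cv2.convexHull(c));print(e,onz(T,e[0],.025))
a=cv2.resize(f[105:205,195:295],None,fx=4,fy=4,interpolation=cv2.INTER_CUBIC)
b=cv2.resize(S["frame"][170:280,180:290],None,fx=400/110,fy=400/110,interpolation=cv2.INTER_CUBIC)
cv2.imwrite("pics/g.png",np.hstack([a,b]))
E
```

```text
L blue 192 (np.float64(179.17708333333334), np.float64(231.81770833333334)) [0.43146939 0.20424999] axis [-0.97014033 -0.2425443 ] -165.9632441454113
L red 42 (np.float64(177.28571428571428), np.float64(233.57142857142858)) [0.42158188 0.20161127] axis [-0.95563952 -0.29453882] -162.87011499612683
R blue 252 (np.float64(283.73809523809524), np.float64(216.75396825396825)) [ 0.47775305 -0.19517967] axis [-0.92597216  0.37759178] 157.81540866950348
R red 37 (np.float64(283.9189189189189), np.float64(218.32432432432432)) [ 0.46701254 -0.19319085] axis [-0.90224231  0.43122941] 154.45439282963278
ballR [ 0.5854408  -0.23771654  0.0185    ] ballL [0.54475635 0.22998335 0.0185    ]
((241.1390380859375, 159.53851318359375), (56.647239685058594, 66.18528747558594), 164.8500213623047) [ 0.70250441 -0.03790816  0.025     ]
```

View pics/g.png

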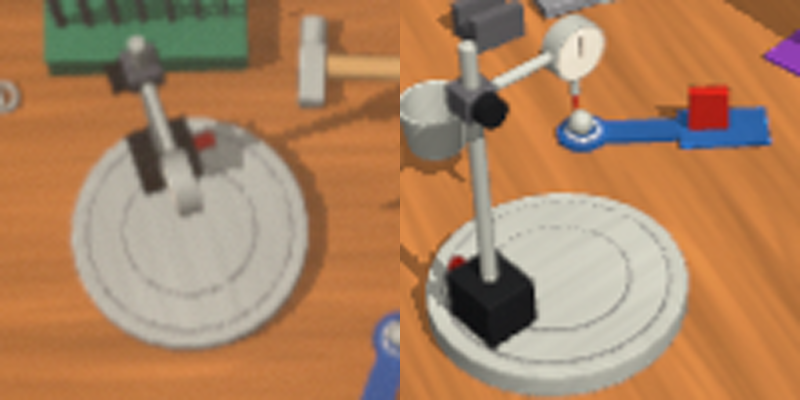

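The left crop shows the table circle centred at top px (242.4,163.1) and the post top at (229,116). The right crop shows the stylus tip at scene px (228.1,199.4), with the bright ball in the tray beyond it.

```bash
python3 - <<'E'
from h import *
import pickle
d=pickle.load(open("d0.pkl","rb"));T=d["top"];S=d["scene"]
c=onz(T,(242.4,163.1),.025);p=onz(T,(229,116.2),.315);p2=onz(S,(180+68*.275,170+42*.275),.315)
t=onz(S,(228.1,199.4),.2);print("table",c,"post",p,p2,"tip",t)
for q in (p,p2):
  x=(q-c)[:2];print("postdist",np.hypot(*x),"yaw",np.degrees(np.arctan2(x[1],x[0])),"tip",c[:2]-.03*x/np.hypot(*x))
x=c-t;print(np.hypot(x[0],x[1]),np.degrees(np.arctan2(x[1],x[0])))
E
```

```text
table [ 0.68812979 -0.04252109  0.025     ] post [ 0.75590365 -0.02061122  0.315     ] [ 0.75578339 -0.01780969  0.315     ] tip [ 0.66215712 -0.0460735   0.2       ]
postdist 0.07122737051059395 yaw 17.91493507620985 tip [ 0.65958437 -0.05174923]
postdist 0.07202542592875803 yaw 20.0654138228456 tip [ 0.65995075 -0.05281387]
0.026214484292327183 7.788314718667203
```

Tip is at about (0.660,-0.051,0.2) with gauge yaw about 18°. The steel tray's grip is at about (0.467,-0.193) with yaw about -22°. I'll move above it and turn to match.

>>> apply_moves:
  rows:
    - {"xyz": [0,0,0],"turn": 0.182}
    - {"xyz": [0,0,0],"turn": 0.182}
    - {"xyz": [0,0,0],"turn": 0.182}
    - {"xyz": [0,0,0],"turn": 0.182}
  gripper: 1
  newtons: 60

```text
time: 0.6
tool_pos: [0.1774, -0.4938, 0.2263]
tool_rot: [-3.141, 0.001, -0.389]
contact_force: [0.3, -0.4, 0.7]
opening: 0.0914
```

>>> apply_moves:
  rows:
    - {"xyz": [8,-20,0],"turn": 0}
    - {"xyz": [17,-42,0],"turn": 0}
    - {"xyz": [17,-43,0],"turn": 0}
    - {"xyz": [17,-43,0],"turn": 0}
    - {"xyz": [17,-43,0],"turn": 0}
    - {"xyz": [17,-43,0],"turn": 0}
    - {"xyz": [17,-43,0],"turn": 0}
    - {"xyz": [17,-43,0],"turn": 0}
    - {"xyz": [17,-43,0],"turn": 0}
    - {"xyz": [12,-25,0],"turn": 0}

```text
time: 1.85
tool_pos: [0.4682, -0.1895, 0.2266]
tool_rot: [-3.141, 0.0, -0.377]
contact_force: [-0.7, -0.1, -0.6]
opening: 0.0918
```

>>> apply_moves:
  rows:
    - {"xyz": [0,0,0],"turn": 0}
    - {"xyz": [0,0,0],"turn": 0}

```text
time: 2.1
tool_pos: [0.4667, -0.1922, 0.2265]
tool_rot: [3.141, 0.001, -0.381]
contact_force: [-0.0, -0.4, 0.5]
opening: 0.0918
```

```bash
python3 - <<'E'
from cell import robot
from h import *
import pickle
s=robot.observe();c=robot.read_camera("wrist");pickle.dump((s,c),open("w1.pkl","wb"))
cv2.imwrite("pics/w1.png",c["frame"]);print(s["time"],s["tool_pos"],s["tool_rot"],c["T_tool_cam"],c["mtx"],c["distortion"])
E
```

```text
2.1 [ 0.46667463 -0.19220363  0.22654282] [ 3.14138643e+00  7.58971740e-04 -3.81108541e-01] [[-7.74368779e-04 -9.62801831e-01 -2.70207392e-01  7.30326783e-02]
 [ 9.99999669e-01 -6.78241385e-04 -4.49123450e-04 -4.88770413e-05]
 [ 2.49151044e-04 -2.70207650e-01  9.62802038e-01 -1.58165865e-01]
 [ 0.00000000e+00  0.00000000e+00  0.00000000e+00  1.00000000e+00]] [[283.13491592   0.         256.12734864]
 [  0.         283.13491592 190.87296784]
 [  0.           0.           1.        ]] [0.00367856 0.         0.         0.         0.        ]
```

View pics/w1.png

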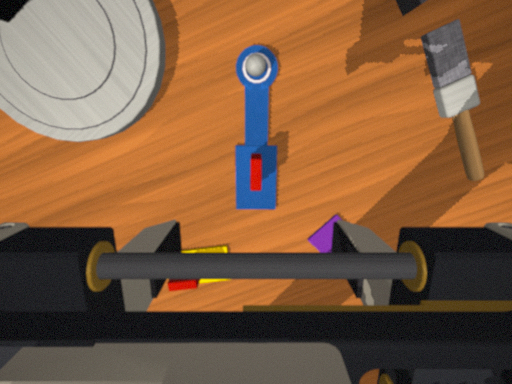

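The wrist view shows the bright ball at (256,67) and the red block at (256,172). The tray is nearly aligned with the tool.

```bash
python3 - <<'E'
from h import *
import pickle
s,c=pickle.load(open("w1.pkl","rb"));c=wristcam(c,s)
hsv=cv2.cvtColor(c["frame"],cv2.COLOR_BGR2HSV)
R=cv2.inRange(hsv,(0,150,80),(5,255,255))|cv2.inRange(hsv,(172,150,80),(180,255,255));B=cv2.inRange(hsv,(100,120,60),(125,255,255))
y=s["tool_rot"][2];ex=np.array([np.cos(y),np.sin(y)]);ey=np.array([np.sin(y),-np.cos(y)])
sh=lambda P:(P[:2],"tool mm",np.round(1e3*np.array([(P[:2]-s["tool_pos"][:2])@ex,(P[:2]-s["tool_pos"][:2])@ey]),1))
def box(M,y0,y1):
    Z=np.zeros_like(M);Z[y0:y1,225:290]=M[y0:y1,225:290];ys,xs=np.nonzero(Z);return xs,ys
xs,ys=box(R,140,205);print("red",xs.min(),xs.max(),ys.min(),ys.max())
for r in (ys.min()+2,ys.max()-2): 
    q=xs[ys==r];print(q.min(),q.max())
print("block top far",sh(onz(c,(xs[ys<ys.min()+3].mean()+.0,ys.min()-.5),.052)),"block near bottom row @.052",sh(onz(c,(xs.mean(),ys.max()+.5),.052)), "@.006",sh(onz(c,(xs.mean(),ys.max()+.5),.006)))
xs,ys=box(B,150,215);print("plate rear",ys.max(),sh(onz(c,(xs[ys>ys.max()-4].mean(),ys.max()+.5),.006)))
xs,ys=box(B,35,150)
pl=[];
for r in range(92,205,4):
    q=np.nonzero(B[r,225:290]|R[r,225:290])[0]+225;pl.append(onz(c,((q.min()+q.max())/2,r),.006)[:2])
pl=np.array(pl);u=np.linalg.svd(pl-pl.mean(0))[2][0];print("tray yaw",np.arctan2(u[1]*np.sign(u[0]),abs(u[0])),"mid",sh(pl.mean(0)))
print("ball",sh(onz(c,(256,67),.0185)))
# table
g=((hsv[...,1]<40)&(hsv[...,2]>90)).astype(np.uint8)*255;g[:,175:]=0;g[150:]=0
k=max(cv2.findContours(g,cv2.RETR_EXTERNAL,cv2.CHAIN_APPROX_NONE)[0],key=cv2.contourArea)[:,0]
k=np.array([p for p in k if p[0]>30 and p[1]>3 and (p[0]>145 or p[1]>90)])
P=np.array([onz(c,p,.025)[:2] for p in k.astype(float)]);a=np.linalg.lstsq(np.c_[2*P,np.ones(len(P))],(P**2).sum(1),rcond=None)[0];print("table",a[:2],np.sqrt(a[2]+a[:2]@a[:2]))
E
```

```text
red 251 261 154 189
252 260
251 260
block top far (array([ 0.49018082, -0.20131812]), 'tool mm', array([25.2, -0.3])) block near bottom row @.052 (array([ 0.44947154, -0.18475583]), 'tool mm', array([-18.7,  -0.5])) @.006 (array([ 0.43769853, -0.17997385]), 'tool mm', array([-31.4,  -0.6]))
plate rear 208 (array([ 0.41192678, -0.16935237]), 'tool mm', array([-59.3,  -0.8]))
tray yaw -0.39036958169759917 mid (array([ 0.4895866 , -0.20086954]), 'tool mm', array([24.5, -0.5]))
ball (array([ 0.58178782, -0.2381032 ]), 'tool mm', array([123.9,  -0.2]))
table [ 0.68901408 -0.04110118] 0.11207378303683352
```

>>> apply_moves:
  rows:
    - {"xyz": [1.5,-0.5,30],"turn": 0.008}
    - {"xyz": [0,0,50],"turn": 0}
    - {"xyz": [0,0,50],"turn": 0}
    - {"xyz": [0,0,40],"turn": 0}
    - {"xyz": [0,0,25],"turn": 0}
    - {"xyz": [0,0,14],"turn": 0}
    - {"xyz": [0,0,0],"turn": 0}
    - {"xyz": [0,0,0],"turn": 0}

```text
time: 3.15
tool_pos: [0.4694, -0.1933, 0.0187]
tool_rot: [3.141, -0.002, -0.391]
contact_force: [0.4, -1.0, 0.3]
opening: 0.092
```

>>> apply_moves:
  rows:
    - {"xyz": [0,0,0],"turn": 0}
    - {"xyz": [0,0,0],"turn": 0}
    - {"xyz": [0,0,0],"turn": 0}
    - {"xyz": [0,0,0],"turn": 0}
    - {"xyz": [0,0,0],"turn": 0}
    - {"xyz": [0,0,0],"turn": 0}
    - {"xyz": [0,0,0],"turn": 0}
    - {"xyz": [0,0,0],"turn": 0}
  gripper: 0
  newtons: 60

```text
time: 4.15
tool_pos: [0.4688, -0.1927, 0.0177]
tool_rot: [3.142, 0.0, -0.391]
contact_force: [-1.4, -0.7, -0.4]
opening: 0.0161
```

>>> apply_moves:
  rows:
    - {"xyz": [0,0,0],"turn": 0}
    - {"xyz": [0,0,0],"turn": 0}
    - {"xyz": [0,0,-2],"turn": 0}
    - {"xyz": [0,0,-4],"turn": 0}
    - {"xyz": [0,0,-6],"turn": 0}
    - {"xyz": [0,0,-6],"turn": 0}
    - {"xyz": [0,0,-4],"turn": 0}
    - {"xyz": [0,0,-2],"turn": 0}
    - {"xyz": [0,0,0],"turn": 0}
    - {"xyz": [0,0,0],"turn": 0}

```text
time: 5.4
tool_pos: [0.4687, -0.1926, 0.0416]
tool_rot: [3.142, 0.0, -0.391]
contact_force: [-1.0, -0.1, -3.5]
opening: 0.0131
```

```bash
python3 - <<'E'
from cell import robot
from h import *
import pickle
s=robot.observe();c=robot.read_camera("wrist");d=robot.read_camera("scene");pickle.dump((s,c,d),open("w2.pkl","wb"))
a=d["frame"][160:260,180:310];cv2.imwrite("pics/w2.png",np.vstack([c["frame"][:300],cv2.resize(a,(390,300),interpolation=cv2.INTER_CUBIC)[:, :].copy() if 0 else np.pad(cv2.resize(a,(390,300)),((0,0),(0,122),(0,0)))]));print(s["time"],s["tool_pos"],s["tool_rot"],s["contact_force"],s["torque"],s["opening"])
E
```

```text
5.4 [ 0.46869971 -0.19262688  0.04157693] [ 3.14155586e+00  2.72231821e-04 -3.91211073e-01] [-0.99100248 -0.09077712 -3.52287435] [ 0.06650962  0.17621106 -0.03532792] 0.01305365130534895
```

View pics/w2.png

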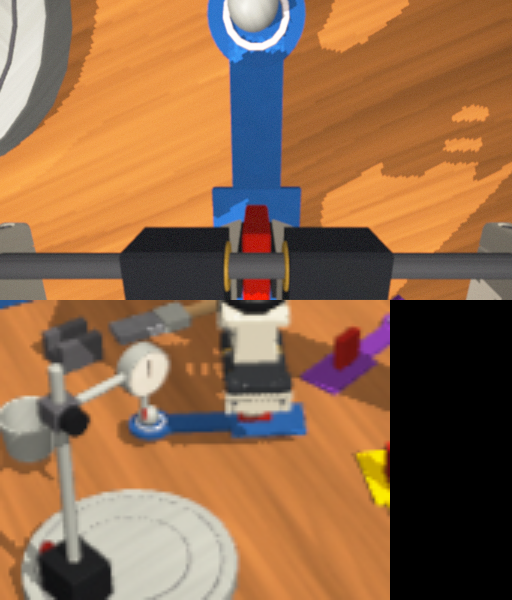

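Tray lifted: opening 13 mm, about 3.5 N load, ball in its pocket at wrist px (252,10). Next I'll check the tray's levelness in the hand against known points on it.

```bash
python3 - <<'E'
from h import *
import pickle
from scipy.optimize import least_squares
s,c,d=pickle.load(open("w2.pkl","rb"))
M=np.linalg.inv(c["T_tool_cam"]);cc=dict(c,R=M[:3,:3],t=M[:3,3])
hsv=cv2.cvtColor(c["frame"],cv2.COLOR_BGR2HSV);B=cv2.inRange(hsv,(100,110,40),(125,255,255))
for r in (70,90,120,150,175,184,186,188,190,200):
    q=np.nonzero(B[r,200:310])[0]+200;print(r,q.min(),q.max(),len(q))
# neck edge points: widths known (30mm) -> depth along neck (plate top 6 mm)
# tool coords of tray pt (x,y,h): [x+dx, -? , 36-19 ... ]
rows=[65,80,100,120,140,160,175]
obs=np.array([[np.nonzero(B[r,200:310])[0].min()+199.5,np.nonzero(B[r,200:310])[0].max()+200.5,r] for r in rows])
# each row: two rays; plane-free width -> depth
for l,rr,r in obs:
    f=lambda u:(lambda p:cc["R"].T@np.array([p[0],p[1],1]))(cv2.undistortPoints(np.array([[u]],float),cc["mtx"],cc["distortion"])[0,0])
    a,b=f((l,r)),f((rr,r));k=.030/np.linalg.norm(a-b);o=-cc["R"].T@cc["t"]
    print(r,"tool mm",np.round(1e3*(o+k*(a+b)/2),1))
def t(x,y,h):return [x,y,.017-h]   # level, block grasp at middle (tool z of underside = +17 mm -> h up)
for n,X in dict(frontR=(.03,.028,.006),frontL=(.03,-.028,.006),blockfar=(.02,0,.052),pocketfloor=(.125,0,.006),rimnear=(.125-.0175,0,.009),ball=(.125,0,.0185)).items():
    print(n,proj(cc,[X[0],X[1],.019+.036-.019-.019-X[2]])[0])
E
```

```text
70 231 282 52
90 231 281 51
120 232 280 49
150 233 280 48
175 233 279 47
184 233 279 47
186 233 279 47
188 214 299 86
190 213 299 87
200 213 299 87
65.0 tool mm [98.3 -0.1 15.5]
80.0 tool mm [90.8 -0.2 19.9]
100.0 tool mm [79.5 -0.2 16.7]
120.0 tool mm [68.  -0.2 20.5]
140.0 tool mm [56.2 -0.2 17.2]
160.0 tool mm [43.8  0.1 17.4]
175.0 tool mm [34.  -0.2 18.6]
frontR [301.7700706  183.89857803]
frontL [210.89894972 183.96086169]
blockfar [256.38540593 228.74812081]
pocketfloor [256.22644673   8.45123089]
rimnear [256.24917518  43.99347958]
ball [256.22832883  -0.6259127 ]
```

>>> apply_moves:
  rows:
    - {"xyz": [0,0,-4],"turn": 0}
    - {"xyz": [0,0,-8],"turn": 0}
    - {"xyz": [0,0,-12],"turn": 0}
    - {"xyz": [0,0,-14],"turn": 0}
    - {"xyz": [0,0,-14],"turn": 0}
    - {"xyz": [0,0,-14],"turn": 0}
    - {"xyz": [0,0,-14],"turn": 0}
    - {"xyz": [0,0,-12],"turn": 0}
    - {"xyz": [0,0,-7],"turn": 0}
    - {"xyz": [0,0,-4],"turn": 0}

```text
time: 6.75
tool_pos: [0.4688, -0.1926, 0.145]
tool_rot: [3.142, -0.0, -0.391]
contact_force: [0.4, 0.2, -4.2]
opening: 0.0135
```

>>> apply_moves:
  rows:
    - {"xyz": [0,0,0],"turn": -0.02}
    - {"xyz": [0,0,0],"turn": -0.05}
    - {"xyz": [0,0,0],"turn": -0.08}
    - {"xyz": [0,0,0],"turn": -0.1}
    - {"xyz": [0,0,0],"turn": -0.1}
    - {"xyz": [0,0,0],"turn": -0.1}
    - {"xyz": [0,0,0],"turn": -0.1}
    - {"xyz": [0,0,0],"turn": -0.08}
    - {"xyz": [0,0,0],"turn": -0.04}
    - {"xyz": [0,0,0],"turn": -0.02}

```text
time: 8.0
tool_pos: [0.4685, -0.1926, 0.1442]
tool_rot: [-3.141, 0.001, 0.3]
contact_force: [1.1, 0.2, -3.2]
opening: 0.0137
```

>>> apply_moves:
  rows:
    - {"xyz": [3,-2,0],"turn": 0}
    - {"xyz": [7,-5,0],"turn": 0}
    - {"xyz": [11,-9,0],"turn": 0}
    - {"xyz": [14,-11,0],"turn": 0}
    - {"xyz": [15,-12,0],"turn": 0}
    - {"xyz": [15,-12,0],"turn": 0}
    - {"xyz": [14,-11,0],"turn": 0}
    - {"xyz": [11,-9,0],"turn": 0}
    - {"xyz": [7,-5,0],"turn": 0}
    - {"xyz": [3,-3,0],"turn": 0}

```text
time: 9.25
tool_pos: [0.5414, -0.0875, 0.1446]
tool_rot: [3.141, 0.0, 0.299]
contact_force: [-1.0, 0.3, -4.1]
opening: 0.0134
```

>>> apply_moves:
  rows:
    - {"xyz": [0,0,0],"turn": 0}
    - {"xyz": [0,0,0],"turn": 0}
    - {"xyz": [0,0,0],"turn": 0}
    - {"xyz": [0,0,0],"turn": 0}

```text
time: 9.75
tool_pos: [0.541, -0.088, 0.1448]
tool_rot: [3.141, -0.0, 0.298]
contact_force: [-0.6, 0.0, -3.3]
opening: 0.014
```

```bash
python3 - <<'E'
from cell import robot
from h import *
import pickle
s=robot.observe();c=robot.read_camera("wrist");d=robot.read_camera("scene");t=robot.read_camera("top");pickle.dump((s,c,d,t),open("w3.pkl","wb"))
a=cv2.resize(d["frame"][165:265,180:310],(520,400),interpolation=cv2.INTER_CUBIC)
b=cv2.resize(c["frame"][:200,190:330],(280,400),interpolation=cv2.INTER_CUBIC)
cv2.imwrite("pics/w3.png",np.hstack([a,b]));print(s["time"],s["tool_pos"],s["tool_rot"],s["contact_force"],s["torque"],s["opening"])
E
```

```text
9.75 [ 0.54104598 -0.08800229  0.14475125] [ 3.14143775e+00 -1.21932981e-05  2.98398824e-01] [-0.61892774  0.03745727 -3.28454475] [ 0.00301495  0.08368181 -0.0317437 ] 0.013986617804285763
```

View pics/w3.png

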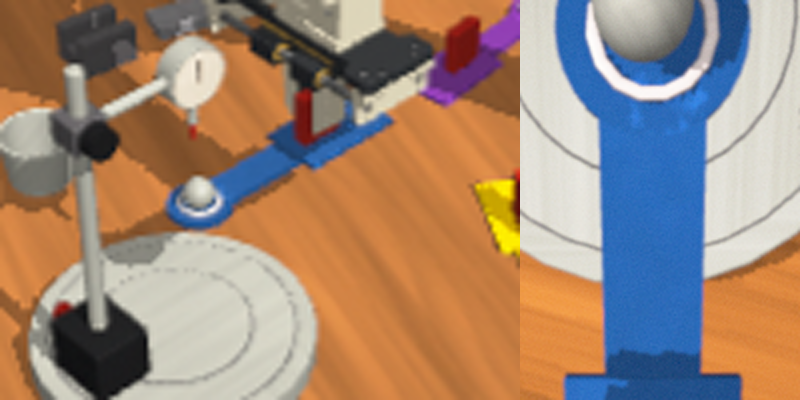

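Scene crop: stylus tip at px (228.3,199.3), with the ball below it at (229.8,213.3). The wrist crop shows the ball in its pocket at about (252,4). Triangulating both.

```bash
python3 - <<'E'
from h import *
import pickle
s,c,d,t=pickle.load(open("w3.pkl","rb"));c=wristcam(c,s)
# ball in wrist: fit circle to lower ball boundary (grey vs. bright rim): print profile
f=c["frame"];g=cv2.cvtColor(f,cv2.COLOR_BGR2GRAY)
e=cv2.resize(g[:60,215:295],None,fx=4,fy=4,interpolation=cv2.INTER_CUBIC)
hsv=cv2.cvtColor(f,cv2.COLOR_BGR2HSV)
B=cv2.inRange(hsv,(100,110,40),(125,255,255))
# rim outer: first blue below light rim per column (white ring) -> circle
pts=[]
for x in range(232,280,2):
    col=g[:60,x]; w=np.nonzero((hsv[:60,x,1]<60)&(col>190))[0]
    if len(w): pts.append((x,w.max()+.5))
print(pts)
P=np.array([onz(c,p,s["tool_pos"][2]-.017+.009)[:2] for p in pts])
a=np.linalg.lstsq(np.c_[2*P,np.ones(len(P))],(P**2).sum(1),rcond=None)[0];print("rim centre",a[:2],np.sqrt(a[2]+a[:2]@a[:2]))
b,err=two(c,(252.5,4),d,(229.75,213.25));print("ball wrist x scene",b,err)
tip=onz(d,(228.25,199.25),.2);print("tip",tip)
dl=onz(t,(242.25,158),.262);gx=np.array([np.cos(.325),np.sin(.325)]);print("tip from dial edge (top view)",dl[:2]+.026*gx)
for X in ([.661,-.049,.2],[.661,-.049,.1675],[*b[:2],.2],b):print(X,proj(d,X))
# 'where should the ball be in scene' with nominal heights
y=s["tool_rot"][2];n=s["tool_pos"]+np.array([.124*np.cos(y),.124*np.sin(y),-.017+.0185]);print("nominal ball",n,proj(d,n),proj(c,n))
E
```

```text
[(232, np.float64(37.5)), (234, np.float64(40.5)), (236, np.float64(42.5)), (238, np.float64(43.5)), (240, np.float64(44.5)), (242, np.float64(45.5)), (244, np.float64(46.5)), (246, np.float64(47.5)), (248, np.float64(48.5)), (250, np.float64(49.5)), (252, np.float64(49.5)), (254, np.float64(49.5)), (256, np.float64(49.5)), (258, np.float64(49.5)), (260, np.float64(48.5)), (262, np.float64(48.5)), (264, np.float64(48.5)), (266, np.float64(47.5)), (268, np.float64(46.5)), (270, np.float64(45.5)), (272, np.float64(44.5)), (274, np.float64(43.5)), (276, np.float64(41.5)), (278, np.float64(38.5))]
rim centre [ 0.65706971 -0.05207577] 0.01657941330103924
ball wrist x scene [ 0.65865469 -0.04932603  0.14212242] 0.0017249027694134322
tip [ 0.66147323 -0.04654244  0.2       ]
tip from dial edge (top view) [ 0.66243766 -0.04746691]
[0.661, -0.049, 0.2] [[228.07705747 198.74675973]]
[0.661, -0.049, 0.1675] [[228.4960474  207.10482799]]
[np.float64(0.658654693524878), np.float64(-0.04932602750910005), 0.2] [[228.75633741 198.47411139]]
[ 0.65865469 -0.04932603  0.14212242] [[229.47589241 213.19035287]]
nominal ball [ 0.65956623 -0.05154751  0.14625125] [[228.87052975 211.82786609]] [[256.05249941   1.82381117]]
```

```bash
python3 - <<'E'
from h import *
import pickle
s,c,d,t=pickle.load(open("w3.pkl","rb"))
a=cv2.resize(t["frame"][110:195,205:275],(576,700)[::1],interpolation=cv2.INTER_CUBIC)[:600]
cv2.imwrite("pics/t3.png",a)
E
```

```text
(no output)
```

View pics/t3.png

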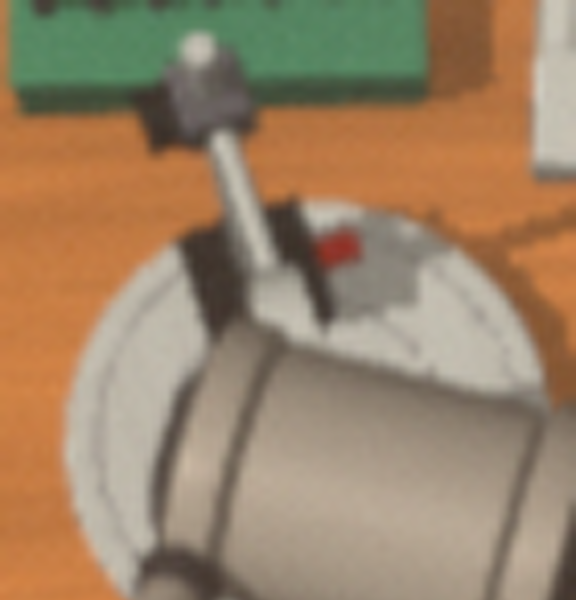

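The arm hides the stylus from the top camera, though the post and arm are still visible there. The ball is at about (0.659,-0.049,0.142) and the tip is about (0.661,-0.048,0.2), so I need 3 mm forward and 24 mm up.

>>> apply_moves:
  rows:
    - {"xyz": [1.5,-0.5,0],"turn": 0}
    - {"xyz": [1.5,-0.5,-2],"turn": 0}
    - {"xyz": [0,0,-4],"turn": 0}
    - {"xyz": [0,0,-6],"turn": 0}
    - {"xyz": [0,0,-6],"turn": 0}
    - {"xyz": [0,0,-4],"turn": 0}
    - {"xyz": [0,0,-2],"turn": 0}
    - {"xyz": [0,0,0],"turn": 0}
    - {"xyz": [0,0,0],"turn": 0}
    - {"xyz": [0,0,0],"turn": 0}

```text
time: 11.15
tool_pos: [0.5436, -0.0859, 0.1685]
tool_rot: [-3.141, 0.0, 0.299]
contact_force: [0.5, 0.2, -4.1]
opening: 0.0137
```

>>> apply_moves:
  rows:
    - {"xyz": [0,0,0],"turn": 0}
    - {"xyz": [0,0,0],"turn": 0}
    - {"xyz": [0,0,0],"turn": 0}
    - {"xyz": [0,0,0],"turn": 0}
    - {"xyz": [0,0,0],"turn": 0}
    - {"xyz": [0,0,0],"turn": 0}

```text
time: 11.9
tool_pos: [0.5437, -0.0859, 0.1687]
tool_rot: [3.141, -0.0, 0.299]
contact_force: [0.2, -0.9, -3.1]
opening: 0.0138
```

```bash
python3 - <<'E'
from cell import robot
from h import *
import pickle
s=robot.observe();c=robot.read_camera("wrist");d=robot.read_camera("scene");pickle.dump((s,c,d),open("w4.pkl","wb"))
a=cv2.resize(d["frame"][175:225,200:290],(720,400),interpolation=cv2.INTER_CUBIC)
b=np.zeros((180,720,3),np.uint8);b[:,:360]=cv2.resize(c["frame"][:60,200:320],(360,180),interpolation=cv2.INTER_CUBIC)
cv2.imwrite("pics/w4.png",np.vstack([a,b]));print(s["time"],s["tool_pos"],s["tool_rot"],s["contact_force"],s["torque"],s["opening"])
E
```

```text
11.9 [ 0.54370371 -0.08591528  0.16871547] [ 3.14148322e+00 -1.17759176e-05  2.98800716e-01] [ 0.219977   -0.91999427 -3.12393698] [-0.00600548  0.12663909 -0.03818356] 0.01379795643680812
```

View pics/w4.png

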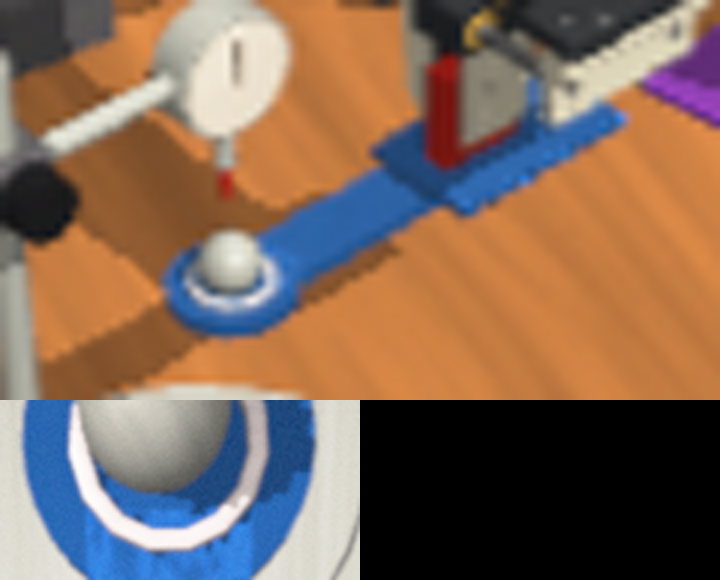

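Final scene view: tip at px (228.2,199.7), ball centre at (228.9,207.4), with the ball in its pocket. Final numeric check.

```bash
python3 - <<'E'
from h import *
import pickle
s,c,d=pickle.load(open("w4.pkl","rb"));c=wristcam(c,s)
b,e=two(c,(252.3,5.0),d,(228.9,207.4));print("ball",b,e)
for n,tp in dict(scene=onz(d,(228.2,199.7),.2),table=np.array([.660,-.0515,.2]),mean=np.array([.6613,-.048,.2])).items():
    print(n,tp,"tip-ball mm",1e3*(tp-b)-[0,0,12.5])
    X=tp.copy();X[2]=.1675;print("  expect ball in scene",proj(d,X)[0],"wrist",proj(c,X)[0])
# levelness in scene: tray underside ends: rear corner vs disc; predict level tray
y=s["tool_rot"][2];u=np.array([np.cos(y),np.sin(y),0]);v=np.array([-u[1],u[0],0]);o=s["tool_pos"]-[0,0,.017]
# observed in crop: rear-left(+y) corner (627,118); front +y plate corner (467,212); disc leftmost (163,285), block top front ~ (440,55)
for n,X in dict(rear=(-.06,.028,.006),front=(.03,.028,.006),disc=(.125,0,.006)).items():
    p=proj(d,o+X[0]*u+X[1]*v+[0,0,X[2]])[0];print(n,(p-[200,175]+.5)*8-.0)
E
```

```text
ball [ 0.66078549 -0.04755532  0.1674639 ] 0.0009526752413509828
scene [ 0.66244624 -0.0446168   0.2       ] tip-ball mm [ 1.66074302  2.93851956 20.03609785]
  expect ball in scene [228.61820298 208.0665821 ] wrist [2.46851815e+02 6.25186151e-02]
table [ 0.66   -0.0515  0.2   ] tip-ball mm [-0.78549271 -3.94467741 20.03609785]
  expect ball in scene [228.47970468 206.54264044] wrist [258.76804352  10.17684189]
mean [ 0.6613 -0.048   0.2   ] tip-ball mm [ 0.51450729 -0.44467741 20.03609785]
  expect ball in scene [228.53295201 207.32106353] wrist [252.76763947   4.93178509]
rear [622.89990676 114.81657558]
front [459.92447698 209.56607592]
disc [227.60229369 282.00170387]
```

```bash
python3 -c "
from cell import robot
print(robot.hand_in())"
```

```text
the job is handed in; nothing more can be done
None
```

The tray with the steel ball is at the gauge, held still in the gripper at 60 N, and I handed the job in at about 12 s of the 45 s allowed. I took it by its red grip, lifted it, turned it and carried it level, with the ball about 4 cm lower than the stylus until I raised it to the final height.

- **Gap:** the last check, triangulated from the wrist and scene cameras, put it at about 20 mm.
- **Under the stylus:** the ball is within about 1 mm of my averaged estimate of the tip position. The separate tip estimates disagreed by up to about 7 mm along y. The scene view put the tip about 3 mm to one side of the ball, and the table and post fit put it about 4 mm to the other. The arm hid the stylus from the top camera, so I could not settle this further.
- **Level and secure:** the tray's corners match a level tray to about 1 pixel, and the ball is in its pocket. The tray seems to sit a few millimetres lower in the fingers than planned, which I allowed for in the final height.
- **Contact:** wrist forces stayed at about 4 N, the tray's own weight, with no sign of touching anything. I did not take a separate final look at the other tray or the bystanders.

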